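Clamp an amplifier module and index it to the inspection camera

ROBOT

A 6-joint arm with a two-finger parallel gripper is mounted at the origin on the work surface. World frame = base frame: x ahead of the robot, y to its left, z up, the work surface at z = 0. Lengths are in m, angles in rad, forces in N, time in s.
With the tool pointing down it reaches from about 0.4 to 0.825 m from the base axis. Payload 7 kg.
Tool frame: the origin (TCP) lies on the centre line of the jaws, within the pads' length; the fingertips stand arm.tip_reach ahead of it and the grasp point (between the pads) lies 5 mm behind it (arm.tip_reach is the distance from the TCP to the fingertips, in m); z points along the fingers, y is the line along which they close (so a half turn about z gives the same grasp; the last joint's range is limited). The gripper opens to 88 mm and grips with 3 to 60 N. Pads are 19 mm wide; open, the fingers measure 130 mm over their backs; the gripper's body (78 mm by 193 mm) begins 47 mm behind the grasp point.
Start: joints at [-0.962, 0.359, 0.012, 0, -1.224, -0.288], TCP at [0.213, -0.641, 0.241] pointing down, gripper open.
Joint ranges: [-3.07, 3.07], [-1.43, 2.12], [-1.02, 1.25], [-3.03, 1.67], [-3.05, -0], [-3.03, 3.03]. Speed limits (rad/s): [2.39, 2.39, 3.01, 3.14, 3.14, 3.14].

INTERFACE

Orientations are given as [roll, pitch, yaw] about the fixed x, y, z axes, in that order (R = Rz(yaw) Ry(pitch) Rx(roll)).
In Python, from station import status, optics, order, arm gives the robot as it stands. The module is installed in compiled form; this text tells all that it offers.
- The arm moves only by the shell command python3 -m jog 'ROWS' [FORCE]. ROWS is JSON, a list of rows, each a list of 3 entries, a list of its own where there are three numbers: the gripper command: -1 is shut, 1 is fully open, values between are in proportion, then the shift along the tool's x, y, z in mm, then the turn about the tool's z in rad. A call has 1 to 20 rows; each row is the pose to reach, as a shift and turn from the pose commanded when the call began, along the tool's axes at that moment; what a row does not reach only later rows make up. A row lasts 1/8 s, in which the tool goes at most 62.5 mm and 10.7 degrees, less where a joint would pass 70% of its speed; a pose out of reach is approached as far as the arm can. A call with a gripper value outside its range is refused whole. The fingers move at their own pace and stop on an object; FORCE is the grip in N (left out, the last holds). Time passes only in rows, so rows that repeat a pose let the fingers close. It gives the time, the measured TCP pose, the force, the opening and the grip force at its end, in the units of the state.
- status.get_state(): the state, without advancing time (a new reading comes with each control period).
- optics.grab_frame(name): name is "scene" or "top" or "wrist"; returns a dict with "color" (400x640x3 uint8, red, green, blue), "mtx" (3x3 intrinsics, pixels), "cam_to_world" (4x4, takes a point from camera to world coordinates). Camera axes: x right, y down, z forward; pixel columns grow to the right and rows downward; lengths in m; the calibration is good to about 2 mm. A picture is of the moment at which its call begins. There is no depth.
- order.job_done(): hands the job in; it is judged then, once.
The state is a dict: "t": time; "q": joint angles; "qd": joint speeds; "joint_efforts": joint torques, N m; "eef_pos": TCP position; "ee_rot": TCP orientation; "force": force on the tool from outside, world axes, zero at the start; "moment": the same for the moment, N m; "width": finger opening in m; "gripper_force": force on a finger pad.
Only numpy, scipy, OpenCV 4.12 (cv2) and the standard library are available. Lean on these libraries where they do the work, as an engineer would, in place of code of your own. Each camera call takes 0.05 s, during which the arm holds its last target. There are 200 camera calls.

TASK

Crank the vise on the indexing slide shut until its jaw holds the heat-sink module tight, then pull the slide's lock plunger up out of its hole, slide the vise carriage one hole along, to the side on which the inspection camera stands, and let the pin go all the way into that next hole. Finish still holding: stay on the plunger's knob and keep pressing it firmly down, so that the carriage has no play while the picture is taken. Leave the other things on the bench where they are.

Things in the scene. Friction and masses are not known exactly. Their poses are not given: they have to be found in the camera images.
- slide: Indexing slide on the bench, fixed: aluminium base plate 130 x 385 mm with two guide rods and a steel index bar between them. Origin on the bench surface, below the middle of the vise as the carriage stands at the start; x points across the slide, away from the robot (along the vise screw), y to the left along the rods, z up. Centre of the base plate at y = -28 mm; the slide and what is on it reach from x = -160 mm (crank handle) to x = +65 mm
- index_bar: Steel bar 26 mm wide and 225 mm long along the slide, under the carriage, top 30 mm above the bench, with five holes 45 mm apart, 10 mm deep, for the plunger's pin of 8 mm (0.9 mm play on each side). Fixed to the slide, same origin and axes
- carriage (a joint): Travel of the vise carriage along the slide, m, positive along the slide's +y (left). 0 at the start (middle hole); the holes are at -0.090, -0.045, 0, 0.045 and 0.090. Runs on bearings with about 1.5 N of friction; locked while the pin is in a hole
- plunger (a joint): Height of the lock plunger, m: 0 = pin home at the bottom of its hole, 0.010 = pin tip level with the top of the bar, 0.0135 = fully pulled. A spring drives it down (about 5 N at home, 7 N fully pulled). Let go between holes, the pin rides on the bar and drops into a hole that comes under it
- knob (a point): Centre of the plunger's round black pull knob, 24 mm across and 19 mm tall, upright, 84 mm above the bench with the pin home; it stands on the carriage, 85 mm to the right (slide -y) of the vise's middle, and moves with carriage and plunger. Its barrel of 14 mm is below it; the carriage plate lies 34 mm below this point; the knob's side is 33 mm from the vise
- lock_pin: Pin and pull knob of the plunger, one rigid piece that moves up and down with joint plunger and along with the carriage; its frame's origin is the slide's origin carried along, not on the knob (use point knob)
- crank (a joint): Angle of the vise's crank, rad, 0 to 10: grows clockwise as seen from the robot's side looking along slide +x, which drives the jaw 6 mm per turn towards the module. At 0 the handle is straight above the screw; at angle a it stands 34 mm from the screw axis at y = -34 sin(a), z = +34 cos(a) mm. The jaws meet the module at about 8.4, it is tight from 9 on, and the crank comes up solid at 10.0. The screw holds by itself. Turning it takes about 2 N at the handle
- crank_grip (a point): Centre of the crank's free-turning black handle sleeve, 15 mm thick and 42 mm long, lying along slide x, with 23 mm from this point to the crank arm (on the +x side)
- crank_axis (a point): Point on the vise's screw axis, 72 mm above the bench, in the plane in which the centre of the handle sleeve circles (axes as the slide's). It advances along slide +x with the jaw, 6 mm per turn
- jaw: Moving jaw of the vise, a grey block 80 mm wide on the robot's side of the module, that pushes the module along slide +x against the fixed jaw. Its origin is the slide's origin carried along with carriage and jaw
- vise_bed (a point): Middle of the vise's bed on the carriage, where the module stands, 60 mm above the bench; the jaws rise 24 mm above it. Axes as the slide's
- module: The amplifier module that stands between the jaws: aluminium heat sink 60 (x) x 70 (y) x 26 mm with fins and a small circuit board, about 0.25 kg. Origin at the centre of its underside
- module_center (a point): Centre of the module, half-way up
- camera: Inspection camera on a post, fixed behind the slide: grey box with a wide black lens, looking down at the place where the module shall be seen, 45 mm to the left or to the right of where it starts; 205 mm tall. Origin under it on the bench, at slide x = 185 mm, y = +45 or -45 mm
- nozzle: Thin bent pipe with a brass blow-off nozzle on a similar foot, fixed behind the slide on the other side from the camera, 180 mm tall. Origin under it on the bench
- spare_module: Second heat-sink module like the first, 60 x 70 x 26 mm, lying on the bench; bystander. Origin at the centre of its underside
- solder_reel: Steel solder reel, 52 mm across, 44 mm tall, standing left of the crank; bystander. Origin at the centre of its underside
- screwdriver: Screwdriver 190 mm long lying in front of the slide, right of the crank; bystander. Its x axis points from handle to tip
- flux_bottle: White bottle, 40 mm across, 85 mm tall, at the right; bystander. Origin at the centre of its underside
- multimeter: Black multimeter 150 x 75 x 34 mm, at the right near the robot; bystander. Origin at the centre of its underside
- feet_stack: Stack of round black equipment feet, 44 mm across, 37 mm tall, at the left; bystander. Origin at the centre of its underside
- screw_tray: Small grey tray 110 x 80 x 22 mm, at the left; bystander. Origin at the centre of its underside
Not all that is in view belongs to the job. Leave any blue or white look-alike of the camera alone.

How it is judged:
On the way, in this order (a step that is already met when the one before it is completed fails the run):
1. the vise is cranked shut: its moving jaw presses on the module with over 30 N, the carriage still in its first hole (contact force between jaw and module above 30 N and z of module_center in the frame of vise_bed between 0.009 and 0.017 m and y of module_center in the frame of vise_bed between -0.02 and 0.02 m and value of joint carriage between -0.004 and 0.004 m), for 0.3 s.
2. the lock plunger is pulled up clear of its hole (over 9 mm) (value of joint plunger above 0.009 m), for 0.1 s.
3. the carriage is at the next hole on the camera's side and the pin is in it (((y of camera in the frame of slide above 0 m and value of joint carriage between 0.042 and 0.048 m) or (y of camera in the frame of slide below 0 m and value of joint carriage between -0.048 and -0.042 m)) and value of joint plunger below 0.0015 m), for 0.2 s.
At the end, for the whole second after the job is handed in: carriage within 3 mm of the next hole (45 mm along) on the camera's side, pin home within 1.5 mm, fingers on the knob (over 3 N) pressing it down (pin on the hole's bottom with over 8 N), module still clamped with over 30 N, down on the vise bed within 4 mm, within 20 mm of mid-jaw (all of step 3 and contact force between the fingers and lock_pin above 3 N and contact force between lock_pin and index_bar above 8 N and contact force between jaw and module above 30 N and z of module_center in the frame of vise_bed between 0.009 and 0.017 m and y of module_center in the frame of vise_bed between -0.02 and 0.02 m); the arm keeps its last pose, push and grip.
It fails at once if another thing on the bench is pushed away (over 30 mm) (distance of any of spare_module, solder_reel, screwdriver, flux_bottle, multimeter, feet_stack, screw_tray from where it was at the start of the episode above 0.03 m).
It also fails if it takes over 51 s, if anything falls off the work surface, if the arm or the gripper's body presses on something with over 40 N, if the wrist force passes 120 N, or if a joint passes its speed limit or range.

## Working session

There is one attempt and no reset: what is moved stays moved. The work goes in short steps, Python scripts to look and compute and a shell command to move; the robot and the scene stay as the last step left them, time stands still between calls to the robot, and variables do not carry over. Pictures are saved under pics/ and viewed, at most 13 in all, crops included, and the job is handed in when it is done.

```bash
mkdir -p pics
python3 - <<'E'
from station import status, optics, arm
import cv2,numpy as np
s=status.get_state();print(s, arm.tip_reach)
for n in ["scene","top"]:
    f=optics.grab_frame(n);cv2.imwrite(f"pics/{n}0.png",f["color"][:,:,::-1]);np.savez(f"{n}0.npz",**f);print(n,f["mtx"].round(1).tolist(),f["cam_to_world"].round(4).tolist())
E
```

```text
{'t': 0.0, 'q': array([-9.61913346e-01,  3.59404811e-01,  1.10191357e-02, -3.66747533e-04,
       -1.22407784e+00, -2.88103964e-01]), 'qd': array([ 0.00150872, -0.00110125, -0.00127172, -0.00064659, -0.00137465,
        0.000216  ]), 'joint_efforts': array([ 7.12865040e-04, -5.82715380e+01,  2.93082529e+01,  6.99788824e+00,
        6.97790732e-03, -1.24563471e-04]), 'eef_pos': array([ 0.21265944, -0.64011765,  0.23959079]), 'ee_rot': array([ 3.13989621e+00, -1.43205729e-04, -2.82093843e+00]), 'force': array([-0.16921464, -0.01963799,  0.23202189]), 'moment': array([ 0.03136503, -0.0075182 , -0.04421225]), 'gripper_force': 0.0, 'width': 0.08741861966476631} 0.014
scene [[455.1, 0.0, 319.5], [0.0, 455.1, 196.7], [0.0, 0.0, 1.0]] [[-0.2709, 0.7656, -0.5835, 1.3282], [0.9626, 0.2197, -0.1585, 0.2206], [0.0069, -0.6046, -0.7965, 1.1685], [0.0, 0.0, 0.0, 1.0]]
top [[472.9, 0.0, 316.1], [0.0, 472.9, 201.2], [0.0, 0.0, 1.0]] [[0.0196, -0.9901, 0.1391, 0.3432], [-0.9997, -0.0216, -0.013, 0.0163], [0.0159, -0.1388, -0.9902, 1.6354], [0.0, 0.0, 0.0, 1.0]]
```

View pics/scene0.png

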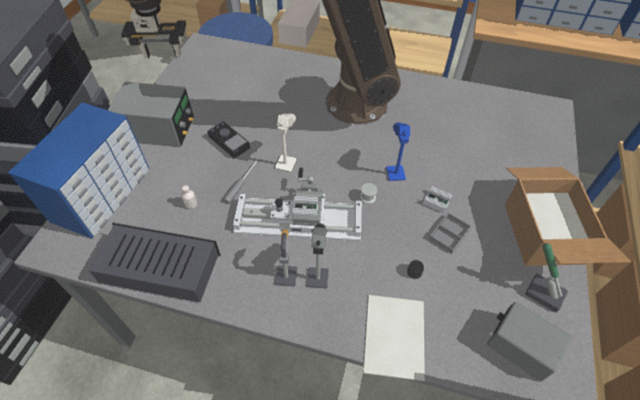

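View pics/top0.png

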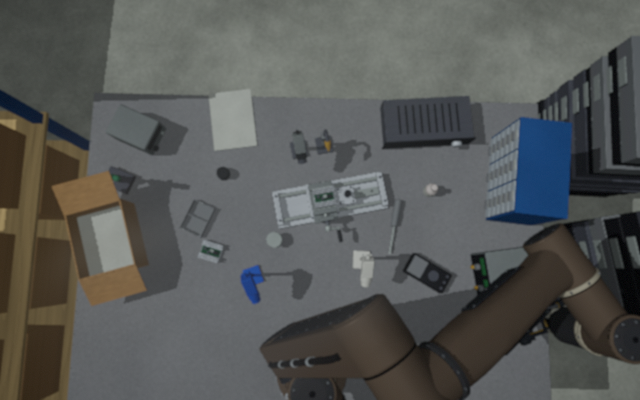

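The grey camera with black lens is at scene (318,240) / top (300,148). The brass nozzle is at scene (285,240) / top (326,140). The look-alikes are the white one at scene (286,130) and the blue one at (402,140). The camera is therefore on the +y (left) side. Next is a close crop for the knob, the crank and the slide.

Run:
```python
import cv2,numpy as np
a=cv2.imread("pics/top0.png")[125:285,235:415];b=cv2.imread("pics/scene0.png")[105:290,220:380]
cv2.imwrite("pics/crop1.png",np.vstack([cv2.resize(a,None,fx=4,fy=4,interpolation=cv2.INTER_CUBIC)[:600,:720]]))
cv2.imwrite("pics/crop2.png",cv2.resize(b,None,fx=4,fy=4,interpolation=cv2.INTER_CUBIC)[200:])
```

```text
(no output)
```

View pics/crop1.png

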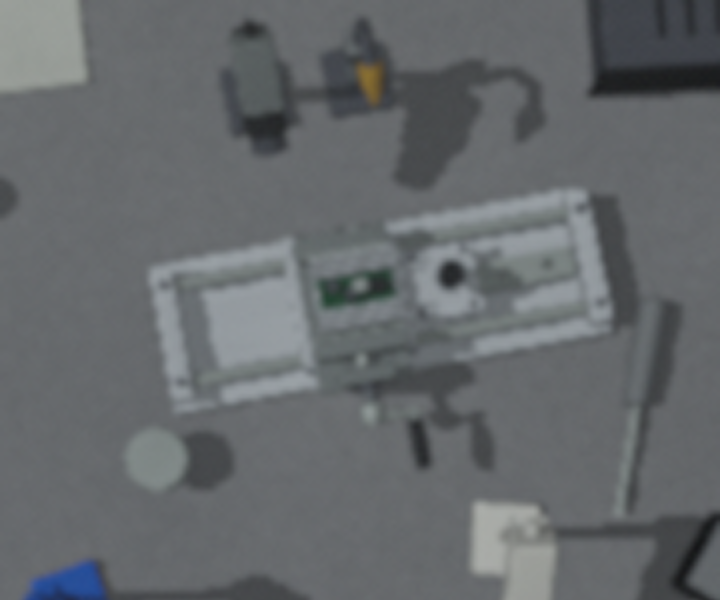

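View pics/crop2.png

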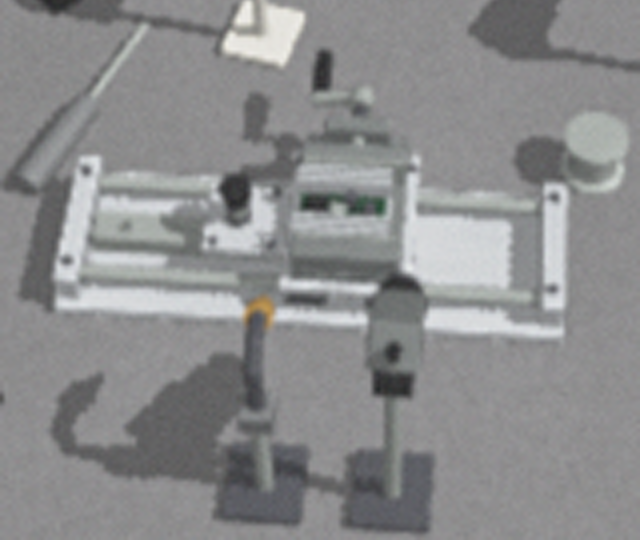

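Top crop: the knob is at (452,274), the crank handle at (418,443) and the hub at (370,410), so the handle points right and the crank is near π/2. Scene crop: the knob is at (235,188), the handle at (322,70) and the hub at (363,98). The camera (grey, lens facing the slide) is left of the nozzle. I'll triangulate these.

```bash
cat > h.py <<'E'
import numpy as np
def ray(f,p):
    T=f["cam_to_world"];d=T[:3,:3]@np.linalg.solve(f["mtx"],[p[0],p[1],1.]);return T[:3,3],d/np.linalg.norm(d)
def tri(*fp):
    A=np.zeros((3,3));b=np.zeros(3);R=[ray(f,p) for f,p in fp]
    for o,d in R:
        P=np.eye(3)-np.outer(d,d);A+=P;b+=P@o
    x=np.linalg.solve(A,b);return x,[np.linalg.norm((np.eye(3)-np.outer(d,d))@(x-o)) for o,d in R]
def plane(f,p,z):
    o,d=ray(f,p);return o+d*(z-o[2])/d[2]
E
python3 - <<'E'
from h import *
t=dict(np.load("top0.npz"));s=dict(np.load("scene0.npz"))
c1=lambda u,v:((u+.5)/4-.5+235,(v+.5)/4-.5+125)
c2=lambda u,v:((u+.5)/4-.5+220,(v+.5)/4-.5+155)
for n,a,b in [("knob",(452,274),(235,190)),("handle",(418,443),(322,70)),("hub",(370,410),(363,98)),("pcb",(358,288),(343,204))]:
    print(n,tri((t,c1(*a)),(s,c2(*b))))
print("knob top at z93",plane(t,c1(452,272),.093),plane(s,c2(235,182),.093))
C=[plane(t,c1(*p),.012) for p in [(150,268),(582,188),(612,330),(178,412)]]
for p in C:print(p)
for a,b in [(0,1),(3,2)]:
    d=C[a]-C[b];print("yaw",np.degrees(np.arctan2(-d[0],d[1])),np.linalg.norm(d))
d=C[0]-C[3];print(np.degrees(np.arctan2(d[1],d[0])),np.linalg.norm(d)); print("mid",np.mean(C,0))
E
```

```text
knob (array([ 0.58949485, -0.10687067,  0.08772547]), [np.float64(0.001219054584222919), np.float64(0.0012190545842228995)])
handle (array([ 0.45002046, -0.0822215 ,  0.07430202]), [np.float64(0.00027322898174824025), np.float64(0.00027322898174816354)])
hub (array([ 0.47562996, -0.04139743,  0.0833603 ]), [np.float64(0.0006725286765362284), np.float64(0.000672528676536217)])
pcb (array([ 0.5766135 , -0.02845827,  0.08294038]), [np.float64(0.0020390172193097134), np.float64(0.0020390172193097064)])
knob top at z93 [ 0.59065783 -0.10761198  0.093     ] [ 0.58594087 -0.1064357   0.093     ]
[0.60136846 0.1482778  0.012     ]
[ 0.68069886 -0.22738184  0.012     ]
[ 0.55580076 -0.25355056  0.012     ]
[0.47670894 0.1201987  0.012     ]
yaw 11.924312210200396 0.38394462541554
yaw 11.948502541213117 0.38202620701419504
12.693815462034715 0.1277827576079402
mid [ 0.57864425 -0.05311398  0.012     ]
```

Run:
```python
from h import *
import cv2
t=dict(np.load("top0.npz"));s=dict(np.load("scene0.npz"))
a=t["color"][235:300,330:410];b=s["color"][100:180,255:315]
cv2.imwrite("pics/w.png",np.hstack([cv2.resize(a,(400,325),interpolation=2)[:,:,::-1],cv2.resize(b[:65],(300,325),interpolation=2)[:,:,::-1]]))
# slide frame
psi=np.radians(12);X=np.array([np.cos(psi),np.sin(psi)]);Y=np.array([-X[1],X[0]]);O=np.array([.5728,-.0257])
for n,f,p in [("foot top",t,(362,258)),("foot scene",s,(285.5,162))]:
    w=plane(f,p,.006)[:2];print(n,w,(w-O)@X,(w-O)@Y)
x,e=tri((t,(366,281)),(s,(287,121)));print("head",x,e,(x[:2]-O)@X,(x[:2]-O)@Y)
```

```text
foot top [ 0.37887169 -0.16626013] -0.21891460936422752 -0.09716858663382572
foot scene [ 0.36581674 -0.16195571] -0.23078933397664284 -0.09024395430848077
head [ 0.30541266 -0.16680384  0.13881298] [np.float64(0.002526905594813876), np.float64(0.0025269055948137797)] -0.2908814200507081 -0.0824274285158266
```

View pics/w.png

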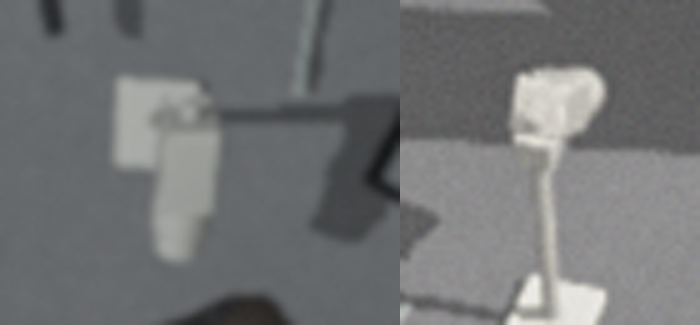

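```bash
python3 -m jog '[[1,[-60,70,-40],0.02],[1,[-400,455,-30],0.112],[1,[-400,455,-30],0.112],[1,[-400,455,-30],0.112],[1,[-400,455,-30],0.112],[1,[-400,455,-30],0.112],[1,[-400,455,-30],0.112],[1,[-400,455,-30],0.112],[1,[-400,455,-30],0.112],[1,[-400,455,-30],0.112],[1,[-400,455,-30],0.112],[1,[-400,455,-30],0.112],[1,[-400,455,-30],0.112],[1,[-400,455,-30],0.112]]' 10
python3 - <<'E'
from station import optics
import cv2,numpy as np
f=optics.grab_frame("wrist");cv2.imwrite("pics/wr1.png",f["color"][:,:,::-1]);np.savez("wr1.npz",**f);print(f["mtx"].round(1).tolist(),f["cam_to_world"].round(4).tolist())
E
```

```text
t: 1.85
eef_pos: [0.4486, -0.0835, 0.2706]
ee_rot: [3.142, -0.0, -2.934]
force: [-0.3, 0.3, 0.5]
width: 0.0879
gripper_force: 0.0
[[299.6, 0.0, 320.8], [0.0, 299.6, 198.5], [0.0, 0.0, 1.0]] [[-0.2061, 0.9332, 0.2945, 0.3684], [0.9785, 0.1964, 0.0623, -0.1006], [0.0003, 0.3011, -0.9536, 0.4146], [0.0, 0.0, 0.0, 1.0]]
```

View pics/wr1.png

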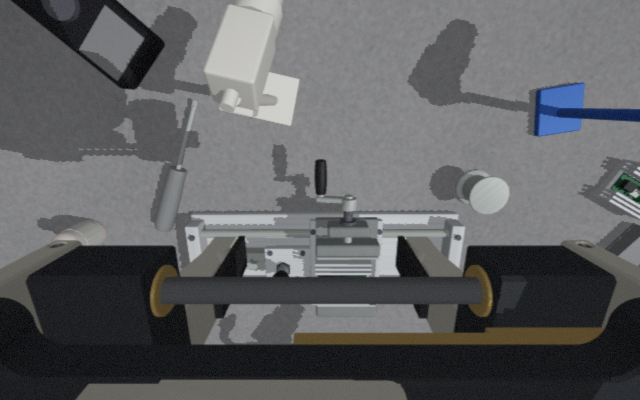

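The wrist view shows the handle sleeve at (320,160)–(322,195), the hub at (349,203), the knob near (283,268), and the reel at (482,192). I'll triangulate with all three views.

```bash
cat >> h.py <<'E'
psi=np.radians(12);X=np.array([np.cos(psi),np.sin(psi)]);Y=np.array([-X[1],X[0]]);O=np.array([.5728,-.0257])
def sl(w): return np.round([(w[:2]-O)@X,(w[:2]-O)@Y,w[2]],4)
E
python3 - <<'E'
from h import *
t=dict(np.load("top0.npz"));s=dict(np.load("scene0.npz"));w=dict(np.load("wr1.npz"))
c1=lambda u,v:((u+.5)/4-.5+235,(v+.5)/4-.5+125)
c2=lambda u,v:((u+.5)/4-.5+220,(v+.5)/4-.5+155)
for n,a,b,c in [("handle",(418,443),(322,70),(321,177.5)),("hub",(370,410),(363,98),(349,201)),("knob",(452,274),(235,190),(283,268))]:
    x,e=tri((t,c1(*a)),(s,c2(*b)),(w,c));print(n,x.round(4),np.round(e,4),sl(x))
for z in(.07,.075,.08):
  for c in [(320,160),(321,177.5),(322,195)]: p=plane(w,c,z);print(z,c,p.round(4),sl(p))
# yaw check: front edge of plate in wrist
g=w["color"][205:225,:, :].mean(2)
for u in(200,300,440): print(u,205+np.argmax(np.diff(g[:,u])))
E
```

```text
handle [ 0.4493 -0.0827  0.0729] [0.0009 0.0006 0.0009] [-0.1327 -0.0301  0.0729]
hub [ 0.4721 -0.0432  0.0766] [0.0043 0.0019 0.0036] [-0.1021  0.0039  0.0766]
knob [ 0.5835 -0.1084  0.0734] [0.0085 0.0035 0.0069] [-0.0067 -0.0831  0.0734]
0.07 (320, 160) [ 0.4292 -0.0887  0.07  ] [-0.1535 -0.0317  0.07  ]
0.07 (321, 177.5) [ 0.4494 -0.0832  0.07  ] [-0.1327 -0.0306  0.07  ]
0.07 (322, 195) [ 0.4702 -0.0776  0.07  ] [-0.1111 -0.0295  0.07  ]
0.075 (320, 160) [ 0.4283 -0.0888  0.075 ] [-0.1544 -0.0317  0.075 ]
0.075 (321, 177.5) [ 0.4482 -0.0835  0.075 ] [-0.1339 -0.0306  0.075 ]
0.075 (322, 195) [ 0.4687 -0.078   0.075 ] [-0.1127 -0.0295  0.075 ]
0.08 (320, 160) [ 0.4275 -0.089   0.08  ] [-0.1553 -0.0317  0.08  ]
0.08 (321, 177.5) [ 0.447  -0.0837  0.08  ] [-0.1351 -0.0306  0.08  ]
0.08 (322, 195) [ 0.4673 -0.0783  0.08  ] [-0.1142 -0.0295  0.08  ]
200 214
300 213
440 213
```

```bash
python3 -m jog '[[1,[2,0,60],0],[1,[2,0,115],0],[1,[2,0,160],0],[1,[2,0,192],0],[1,[2,0,192],0],[-1,[2,0,192],0],[-1,[2,0,192],0],[-1,[2,0,192],0],[-1,[2,0,192],0],[-1,[2,0,192],0],[-1,[2,0,192],0]]' 15
python3 - <<'E'
from station import optics,status
from h import *
import cv2
s=status.get_state();print(s["eef_pos"],sl(s["eef_pos"]),s["width"])
f=optics.grab_frame("wrist");cv2.imwrite("pics/wr2.png",f["color"][:,:,::-1])
E
```

```text
t: 3.28
eef_pos: [0.447, -0.083, 0.0786]
ee_rot: [-3.142, 0.0, -2.933]
force: [0.2, 0.2, 0.4]
width: 0.0334
gripper_force: 0.0
[ 0.44697268 -0.08304294  0.07861433] [-0.135  -0.0299  0.0786] 0.03342635632168397
```

View pics/wr2.png

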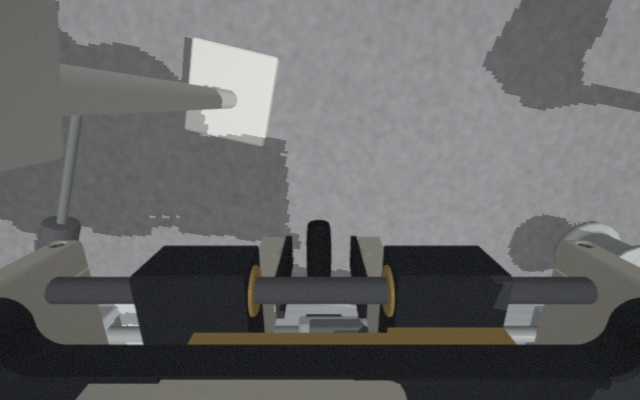

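The handle (318,250) is centred between the pads, which are still closing. I'll let them finish.

```bash
python3 -m jog '[[-1,[0,0,0],0],[-1,[0,0,0],0],[-1,[0,0,0],0]]'; python3 -c "
from station import status
from h import *
s=status.get_state();print(sl(s['eef_pos']),s['width'],s['force'])"
```

```text
t: 3.7
eef_pos: [0.447, -0.0833, 0.0785]
ee_rot: [-3.141, -0.0, -2.933]
force: [0.5, -3.8, -0.1]
width: 0.0138
gripper_force: 15.0
[-0.135  -0.0302  0.0785] 0.013805595524069144 [ 0.48642461 -3.76340763 -0.09230969]
```

Run:
```python
import numpy as np
def tab(a0,A):
    print([[-1,[round(-6*(a-a0)/6.283,1),round(-34*(np.sin(a)-np.sin(a0)),1),round(-34*(np.cos(a)-np.cos(a0)),1)],0] for a in A])
tab(1.55,np.arange(1,15)*.3+1.55)
tab(5.75,np.arange(1,13)*.3+5.75)
```

```text
[[-1, [np.float64(-0.3), np.float64(1.3), np.float64(10.1)], 0], [-1, [np.float64(-0.6), np.float64(5.5), np.float64(19.3)], 0], [-1, [np.float64(-0.9), np.float64(12.3), np.float64(26.9)], 0], [-1, [np.float64(-1.1), np.float64(21.0), np.float64(32.1)], 0], [-1, [np.float64(-1.4), np.float64(30.9), np.float64(34.6)], 0], [-1, [np.float64(-1.7), np.float64(41.0), np.float64(34.0)], 0], [-1, [np.float64(-2.0), np.float64(50.5), np.float64(30.4)], 0], [-1, [np.float64(-2.3), np.float64(58.6), np.float64(24.2)], 0], [-1, [np.float64(-2.6), np.float64(64.4), np.float64(15.9)], 0], [-1, [np.float64(-2.9), np.float64(67.5), np.float64(6.2)], 0], [-1, [np.float64(-3.2), np.float64(67.7), np.float64(-4.0)], 0], [-1, [np.float64(-3.4), np.float64(64.8), np.float64(-13.7)], 0], [-1, [np.float64(-3.7), np.float64(59.2), np.float64(-22.2)], 0], [-1, [np.float64(-4.0), np.float64(51.3), np.float64(-28.6)], 0]]
[[-1, [np.float64(-0.3), np.float64(-9.4), np.float64(-3.8)], 0], [-1, [np.float64(-0.6), np.float64(-19.6), np.float64(-4.6)], 0], [-1, [np.float64(-0.9), np.float64(-29.5), np.float64(-2.5)], 0], [-1, [np.float64(-1.1), np.float64(-38.3), np.float64(2.6)], 0], [-1, [np.float64(-1.4), np.float64(-45.3), np.float64(10.0)], 0], [-1, [np.float64(-1.7), np.float64(-49.7), np.float64(19.1)], 0], [-1, [np.float64(-2.0), np.float64(-51.3), np.float64(29.1)], 0], [-1, [np.float64(-2.3), np.float64(-49.8), np.float64(39.2)], 0], [-1, [np.float64(-2.6), np.float64(-45.4), np.float64(48.4)], 0], [-1, [np.float64(-2.9), np.float64(-38.5), np.float64(55.8)], 0], [-1, [np.float64(-3.2), np.float64(-29.7), np.float64(60.9)], 0], [-1, [np.float64(-3.4), np.float64(-19.8), np.float64(63.2)], 0]]
```

```bash
python3 -m jog '[[-1,[-0.3,1.3,10.1],0],[-1,[-0.6,5.5,19.3],0],[-1,[-0.9,12.3,26.9],0],[-1,[-1.1,21,32.1],0],[-1,[-1.4,30.9,34.6],0]]'; python3 -c "
from station import status
from h import *
s=status.get_state();print(sl(s['eef_pos']),s['width'],s['force'])"
```

```text
t: 4.32
eef_pos: [0.4421, -0.0521, 0.0443]
ee_rot: [-3.141, -0.0, -2.932]
force: [-5.5, -3.6, 21.4]
width: 0.0142
gripper_force: 15.0
[-0.1333  0.0013  0.0443] 0.014212748048320262 [-5.49745314 -3.62261008 21.3822546 ]
```

```bash
python3 -m jog '[[-1,[0,0,-1.5],0],[-1,[0,0,-1.5],0]]'; python3 -c "
from station import status
from h import *
s=status.get_state();print(sl(s['eef_pos']),s['width'],s['force'])
f=lambda a0,A:print([[-1,[float(round(-6*(a-a0)/6.283,1)),float(round(-34*(np.sin(a)-np.sin(a0)),1)),float(round(-34*(np.cos(a)-np.cos(a0)),1))],0] for a in A])
f(3.08,np.arange(1,6)*.3+3.08)"
```

```text
t: 4.58
eef_pos: [0.442, -0.0521, 0.045]
ee_rot: [3.141, 0.0, -2.932]
force: [-1.0, 2.1, 1.0]
width: 0.014
gripper_force: 15.0
[-0.1334  0.0014  0.045 ] 0.014017062619879788 [-1.01778867  2.11828174  1.04589583]
[[-1, [-0.3, 10.1, -0.9], 0], [-1, [-0.6, 19.5, -4.7], 0], [-1, [-0.9, 27.4, -11.2], 0], [-1, [-1.1, 33.0, -19.7], 0], [-1, [-1.4, 35.8, -29.4], 0]]
```

```bash
python3 -m jog '[[-1,[-0.3,10.1,-0.9],0],[-1,[-0.6,19.5,-4.7],0],[-1,[-0.9,27.4,-11.2],0],[-1,[-1.1,33,-19.7],0],[-1,[-1.4,35.8,-29.4],0],[-1,[-1.4,35.8,-29.4],0]]'; python3 -c "
from station import status
from h import *
s=status.get_state();print(sl(s['eef_pos']),s['width'],s['force'])
f=lambda a0,A:print([[-1,[float(round(-6*(a-a0)/6.283,1)),float(round(-34*(np.sin(a)-np.sin(a0)),1)),float(round(-34*(np.cos(a)-np.cos(a0)),1))],0] for a in A])
f(4.58,np.arange(1,12)*.3+4.58)"
```

```text
t: 5.32
eef_pos: [0.436, -0.017, 0.0758]
ee_rot: [3.141, 0.001, -2.932]
force: [-0.4, -2.1, 2.1]
width: 0.0139
gripper_force: 15.0
[-0.132   0.0369  0.0758] 0.013885639639406663 [-0.3511962  -2.07937074  2.13714169]
[[-1, [-0.3, -0.2, -10.2], 0], [-1, [-0.6, -3.4, -19.8], 0], [-1, [-0.9, -9.2, -28.1], 0], [-1, [-1.1, -17.3, -34.3], 0], [-1, [-1.4, -26.8, -37.8], 0], [-1, [-1.7, -37.0, -38.3], 0], [-1, [-2.0, -46.8, -35.8], 0], [-1, [-2.3, -55.5, -30.6], 0], [-1, [-2.6, -62.3, -22.9], 0], [-1, [-2.9, -66.4, -13.7], 0], [-1, [-3.2, -67.7, -3.6], 0]]
```

```bash
python3 -m jog '[[-1,[-0.3,-0.2,-10.2],0],[-1,[-0.6,-3.4,-19.8],0],[-1,[-0.9,-9.2,-28.1],0],[-1,[-1.1,-17.3,-34.3],0],[-1,[-1.4,-26.8,-37.8],0],[-1,[-1.7,-37.0,-38.3],0],[-1,[-2.0,-46.8,-35.8],0],[-1,[-2.3,-55.5,-30.6],0],[-1,[-2.6,-62.3,-22.9],0],[-1,[-2.9,-66.4,-13.7],0],[-1,[-3.2,-67.7,-3.6],0],[-1,[-3.2,-67.7,-3.6],0]]'; python3 -c "
from station import status
from h import *
s=status.get_state();p=sl(s['eef_pos']);print(p,s['width'],s['force'],np.arctan2(-(p[1]-.0034),p[2]-.079)+6.283)
f=lambda a0,A:print([[-1,[float(round(-6*(a-a0)/6.283,1)),float(round(-34*(np.sin(a)-np.sin(a0)),1)),float(round(-34*(np.cos(a)-np.cos(a0)),1))],0] for a in A])
f(7.88,[8.1,8.3,8.5,8.7,8.9,9.1,9.3,9.5])"
```

```text
t: 6.82
eef_pos: [0.453, -0.0828, 0.0775]
ee_rot: [3.142, -0.001, -2.933]
force: [1.9, -2.6, -3.0]
width: 0.0138
gripper_force: 15.0
[-0.129  -0.0309  0.0775] 0.013782379012065783 [ 1.92571086 -2.56353151 -2.96296823] 7.897500258618274
[[-1, [-0.2, 1.0, 7.4], 0], [-1, [-0.4, 3.3, 13.8], 0], [-1, [-0.6, 6.8, 19.6], 0], [-1, [-0.8, 11.4, 24.6], 0], [-1, [-1.0, 17.0, 28.5], 0], [-1, [-1.2, 23.1, 31.3], 0], [-1, [-1.4, 29.8, 32.9], 0], [-1, [-1.5, 36.5, 33.0], 0]]
```

```bash
python3 -m jog '[[-1,[-0.2,1,7.4],0],[-1,[-0.4,3.3,13.8],0],[-1,[-0.6,6.8,19.6],0],[-1,[-0.8,11.4,24.6],0],[-1,[-1,17,28.5],0],[-1,[-1.2,23.1,31.3],0],[-1,[-1.4,29.8,32.9],0],[-1,[-1.5,36.5,33],0],[-1,[-1.5,36.5,33],0]]' 25; python3 -c "
from station import status
from h import *
s=status.get_state();p=sl(s['eef_pos']);print(p,s['width'],s['force'],np.arctan2(-(p[1]-.0034),p[2]-.079)+6.283)
f=lambda a0,A:print([[-1,[float(round(-6*(a-a0)/6.283,1)),float(round(-34*(np.sin(a)-np.sin(a0)),1)),float(round(-34*(np.cos(a)-np.cos(a0)),1))],0] for a in A])
f(9.5,[9.65,9.8,9.9])"
```

```text
t: 7.95
eef_pos: [0.4462, -0.0465, 0.0448]
ee_rot: [3.142, -0.001, -2.933]
force: [2.2, -4.7, -6.0]
width: 0.0134
gripper_force: 25.0
[-0.1282  0.006   0.0448] 0.01343591971102791 [ 2.21928517 -4.65739065 -5.99408731] 3.2172847835356944
[[-1, [-0.1, 5.0, -0.8], 0], [-1, [-0.3, 9.9, -2.3], 0], [-1, [-0.4, 13.0, -3.7], 0]]
```

```bash
python3 -m jog '[[-1,[-0.1,5,-0.8],0],[-1,[-0.2,8.5,-1.8],0],[-1,[-0.2,8.5,-1.8],0],[-1,[-0.2,8.5,-1.8],0],[0.2,[-0.2,8.5,-1.8],0],[0.2,[-0.2,8.5,-1.8],0],[0.2,[-0.2,8.5,-1.8],0],[0.2,[-0.2,8.5,-1.8],0],[0.2,[10,8.5,-1.8],0],[0.2,[10,8.5,-60],0],[0.2,[10,8.5,-115],0],[0.2,[10,8.5,-160],0],[0.2,[10,8.5,-190],0],[0.2,[10,8.5,-190],0]]'
python3 - <<'E'
from station import status,optics
from h import *
import cv2
s=status.get_state();p=sl(s['eef_pos']);print(p,s['width'],s['force'])
f=optics.grab_frame("wrist");np.savez("wr3.npz",**f)
f2=optics.grab_frame("top");np.savez("top3.npz",**f2)
a=f["color"][120:330,180:480]
b=f2["color"][160:250,260:400]
cv2.imwrite("pics/c3.png",np.hstack([cv2.resize(a,(500,350),interpolation=2),cv2.resize(b[:,:75],(292,350),interpolation=2)])[:,:,::-1])
E
```

```text
t: 9.7
eef_pos: [0.4365, -0.0398, 0.2381]
ee_rot: [3.141, 0.006, -2.932]
force: [-0.2, 0.1, -0.4]
width: 0.0527
gripper_force: 0.0
[-0.1362  0.0145  0.2381] 0.05266781807757084 [-0.20389458  0.05370493 -0.39498016]
```

View pics/c3.png

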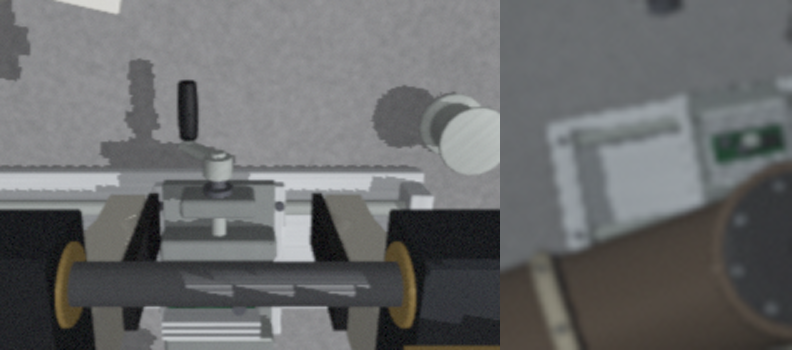

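The handle (crop (187,110)) now sits to the right of the hub (218,165), so the crank seems to have moved during release. I'll measure its angle from the wrist and scene views.

Run:
```python
from station import optics
from h import *
import cv2
s=optics.grab_frame("scene");w=dict(np.load("wr3.npz"))
def blob(im,x0,x1,y0,y1,th):
    m=(im[y0:y1,x0:x1].max(2)<th).astype(np.uint8)
    n,l,st,c=cv2.connectedComponentsWithStats(m)
    return [(st[i,4],(c[i]+[x0,y0]).round(1).tolist(),st[i,:4].tolist()) for i in range(1,n) if st[i,4]>8]
print(blob(w["color"],280,305,160,215,50)); print(blob(s["color"],285,325,155,190,55))
cv2.imwrite("pics/s4.png",cv2.resize(s["color"][145:225,255:345],None,fx=6,fy=6,interpolation=2)[:,:,::-1])
```

```text
[(np.int32(245), [291.4, 186.2], [7, 9, 11, 35])]
[]
```

View pics/s4.png

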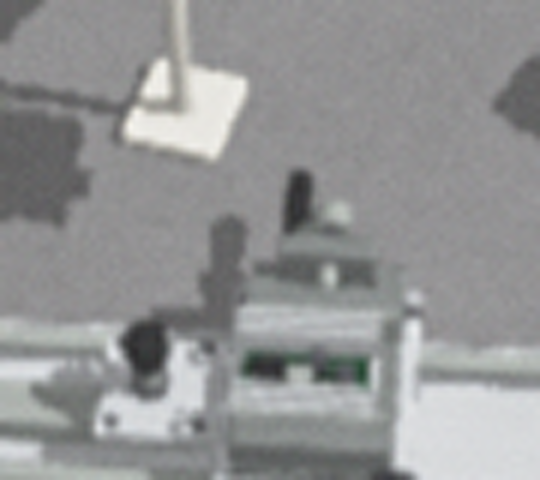

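Run:
```python
from h import *
s=dict(np.load("scene0.npz"));w=dict(np.load("wr3.npz"))
x,e=tri((s,(304.6,174.5)),(w,(291.2,171.5)));print(x,e,sl(x))
for z in(.035,.045,.055):print(sl(plane(w,(291.4,186.2),z)))
```

```text
[ 0.43559398 -0.07313958  0.04931329] [np.float64(0.0010015427497769983), np.float64(0.001001542749777024)] [-0.1441 -0.0179  0.0493]
[-0.1228 -0.0206  0.035 ]
[-0.1256 -0.0196  0.045 ]
[-0.1284 -0.0186  0.055 ]
```

Triangulation puts the handle at slide y −19 mm, z 47 mm, so a ≈ 8.7. The loaded screw sprang back when released. I'll regrip, crank again, ease off to zero tangential force, and then release.

```bash
python3 -m jog '[[0.2,[0,-34,20],0],[0.2,[-3,-34,80],0],[0.2,[-5,-34,130],0],[0.2,[-5,-34,170],0],[0.2,[-5,-34,184],0],[0.2,[-5,-34,184],0],[-1,[-5,-34,184],0],[-1,[-5,-34,184],0],[-1,[-5,-34,184],0],[-1,[-5,-34,184],0],[-1,[-5,-34,184],0],[-1,[-5,-34,184],0]]' 20; python3 -c "
from station import status
from h import *
s=status.get_state();p=sl(s['eef_pos']);print(p,s['width'],s['force'],np.arctan2(-(p[1]-.0034),p[2]-.079)+6.283)
f=lambda a0,A:print([[-1,[float(round(-6*(a-a0)/6.283,1)),float(round(-34*(np.sin(a)-np.sin(a0)),1)),float(round(-34*(np.cos(a)-np.cos(a0)),1))],0] for a in A])
for a in(8.6,8.7):f(a,[8.9,9.1,9.3,9.5])"
```

```text
t: 11.35
eef_pos: [0.4476, -0.0727, 0.0517]
ee_rot: [-3.142, 0.001, -2.933]
force: [-0.9, 0.4, 4.2]
width: 0.014
gripper_force: 20.0
[-0.1322 -0.0199  0.0517] 0.013996067058477791 [-0.94983892  0.43218904  4.15862072] 8.71808182103847
[[-1, [-0.3, 7.9, 6.3], 0], [-1, [-0.5, 14.1, 9.1], 0], [-1, [-0.7, 20.7, 10.7], 0], [-1, [-0.9, 27.5, 10.8], 0]]
[[-1, [-0.2, 5.5, 4.0], 0], [-1, [-0.4, 11.7, 6.8], 0], [-1, [-0.6, 18.3, 8.3], 0], [-1, [-0.8, 25.1, 8.4], 0]]
```

```bash
python3 -m jog '[[-1,[-0.2,5.5,4],0],[-1,[-0.4,11.7,6.8],0],[-1,[-0.6,18.3,8.3],0],[-1,[-0.8,25.1,8.4],0],[-1,[-0.8,25.1,8.4],0],[-1,[-0.8,25.1,8.4],0],[-1,[-0.8,25.1,8.4],0],[-1,[-0.8,25.1,8.4],0]]'; python3 -c "
from station import status
from h import *
s=status.get_state();p=sl(s['eef_pos']);print(p,s['force'],'slide Fx,Fy',s['force'][:2]@X,s['force'][:2]@Y)"
```

```text
t: 12.35
eef_pos: [0.4426, -0.0482, 0.0428]
ee_rot: [3.142, -0.001, -2.933]
force: [0.8, -3.8, -4.3]
width: 0.0142
gripper_force: 20.0
[-0.132   0.0051  0.0428] [ 0.76584687 -3.76095429 -4.26154727] slide Fx,Fy -0.032835087903710425 -3.8379969373338128
```

```bash
python3 -m jog '[[-1,[0.1,-2,0],0],[-1,[0.1,-4,0],0],[-1,[0.1,-4,0],0],[-1,[0.1,-4,0],0]]'; python3 -c "
from station import status
from h import *
s=status.get_state();p=sl(s['eef_pos']);print(p,s['force'],'slide Fx,Fy',s['force'][:2]@X,s['force'][:2]@Y)"
```

```text
t: 12.85
eef_pos: [0.4434, -0.0522, 0.043]
ee_rot: [-3.141, -0.001, -2.933]
force: [1.8, -5.7, -4.4]
width: 0.0137
gripper_force: 20.0
[-0.132   0.0009  0.043 ] [ 1.78669018 -5.70541315 -4.39096748] slide Fx,Fy 0.5614246162977762 -5.9522099573518705
```

```bash
python3 -m jog '[[-1,[0.1,-2,-0.2],0],[-1,[0.2,-4,-0.6],0],[-1,[0.2,-4,-0.6],0],[-1,[0.2,-4,-0.6],0]]'; python3 -c "
from station import status
from h import *
s=status.get_state();p=sl(s['eef_pos']);print(p,s['force'],'slide Fx,Fy',s['force'][:2]@X,s['force'][:2]@Y,s['joint_efforts'])"
```

```text
t: 13.35
eef_pos: [0.4442, -0.0561, 0.0436]
ee_rot: [-3.141, -0.0, -2.933]
force: [1.2, -5.3, -5.9]
width: 0.0144
gripper_force: 20.0
[-0.1321 -0.003   0.0436] [ 1.20726777 -5.30989185 -5.87324222] slide Fx,Fy 0.07689748352054294 -5.444863058626893 [ 2.48596273e+00 -3.90359938e+01  2.01014060e+01  3.82225737e+00
  1.51163223e-01  2.80880893e-02]
```

```bash
python3 -m jog '[[-0.5,[0,0,0],0],[-0.5,[0,0,0],0],[-0.5,[0,0,0],0],[-0.5,[0,0,0],0]]'
python3 - <<'E'
from station import status,optics
from h import *
import cv2
s=status.get_state();p=sl(s['eef_pos']);print(p,s['width'],s['gripper_force'],s['force'],'slide Fx,Fy',s['force'][:2]@X,s['force'][:2]@Y)
f=optics.grab_frame("wrist")
w=f["color"];row=w[245].max(1);print(row[255:385].tolist())
cv2.imwrite("pics/wr5.png",cv2.resize(w[190:330,220:420],None,fx=3,fy=3)[:,:,::-1])
E
```

```text
t: 13.85
eef_pos: [0.4443, -0.0558, 0.0437]
ee_rot: [3.142, 0.0, -2.933]
force: [-1.2, -3.4, 0.4]
width: 0.0222
gripper_force: 1.1
[-0.1319 -0.0028  0.0437] 0.022220613723704284 1.14566121250391 [-1.24931878 -3.41270467  0.40129262] slide Fx,Fy -1.931559366759527 -3.0783809018472965
[72, 73, 74, 75, 75, 74, 69, 71, 72, 75, 75, 77, 76, 75, 78, 76, 81, 83, 81, 83, 108, 116, 121, 119, 119, 121, 121, 119, 118, 121, 121, 118, 118, 120, 119, 121, 120, 116, 97, 63, 36, 27, 32, 29, 24, 30, 23, 27, 23, 26, 22, 23, 28, 27, 27, 29, 28, 32, 29, 30, 33, 26, 31, 34, 23, 24, 27, 27, 28, 25, 23, 55, 130, 153, 155, 155, 157, 155, 154, 154, 156, 154, 156, 154, 152, 106, 43, 25, 29, 24, 31, 24, 37, 77, 110, 120, 118, 119, 119, 121, 119, 120, 121, 120, 119, 122, 121, 120, 122, 120, 119, 107, 89, 81, 82, 82, 85, 95, 104, 103, 102, 102, 105, 102, 104, 106, 104, 105, 103, 104]
```

```bash
python3 -m jog '[[-0.5,[0,-2,0],0],[-0.5,[0,-4,0],0],[-0.5,[0,-4,0],0],[-0.5,[0,-4,0],0]]'
cat > g.py <<'E'
from station import status,optics
from h import *
s=status.get_state();p=sl(s['eef_pos']);print(p,s['width'],s['gripper_force'],s['force'].round(2),'Fx,Fy',s['force'][:2]@X,s['force'][:2]@Y)
w=optics.grab_frame("wrist")["color"]
for r in(225,235,245):
    m=w[r,260:390].max(1)<55;d=np.flatnonzero(np.diff(m.astype(int)))+261;print(r,d.tolist())
E
python3 g.py
```

```text
t: 14.4
eef_pos: [0.4454, -0.0599, 0.0437]
ee_rot: [-3.141, 0.0, -2.933]
force: [0.3, -3.2, -0.8]
width: 0.0218
gripper_force: 1.7
[-0.1317 -0.007   0.0437] 0.021849167322793267 1.6728368774056435 [ 0.26 -3.22 -0.8 ] Fx,Fy -0.41685125987887045 -3.203359739565442
225 []
235 [304, 324]
245 [295, 326, 341, 348]
```

```bash
python3 -m jog '[[-0.5,[0,-1,-0.5],0],[-0.5,[0,-2,-1],0],[-0.5,[0,-3,-1.6],0],[-0.5,[0,-4,-2.2],0],[-0.5,[0,-4,-2.2],0],[-0.5,[0,-4,-2.2],0]]'; python3 g.py; python3 -m jog '[[-0.5,[0,-1,-0.6],0],[-0.5,[0,-2,-1.2],0],[-0.5,[0,-3,-1.9],0],[-0.5,[0,-4,-2.6],0],[-0.5,[0,-4,-2.6],0],[-0.5,[0,-4,-2.6],0]]'; python3 g.py
```

```text
t: 15.2
eef_pos: [0.4461, -0.0637, 0.0459]
ee_rot: [-3.142, 0.0, -2.933]
force: [0.2, -2.0, 1.2]
width: 0.0218
gripper_force: 0.8
[-0.1318 -0.0109  0.0459] 0.02178677916078601 0.8264521323144436 [ 0.16 -2.03  1.15] Fx,Fy -0.2679680701386004 -2.0214682411002025
225 []
235 [304, 325]
245 [295, 326, 341, 348]
t: 16.0
eef_pos: [0.4467, -0.0677, 0.0484]
ee_rot: [3.142, -0.0, -2.933]
force: [-0.8, 1.2, -0.4]
width: 0.0217
gripper_force: 0.0
[-0.132  -0.0148  0.0484] 0.021700930893995152 0.0 [-0.77  1.18 -0.42] Fx,Fy -0.5030653676529786 1.3139691660520112
225 []
235 [305, 325]
245 [295, 327, 341, 348]
```

The handle now rests with no force at a ≈ 8.75, so the screw's friction holds it. I'll release and go above the knob.

```bash
python3 -m jog '[[-0.2,[0,0,0],0],[0.1,[0,0,0],0],[0.1,[0,0,0],0],[0.1,[8,0,0],0],[0.1,[8,0,-60],0],[0.1,[8,0,-120],0],[0.1,[8,0,-170],0],[0.1,[-40,-30,-192],0],[0.1,[-90,-60,-192],0],[0.1,[-132,-67,-192],0],[0.1,[-132,-67,-192],0],[0.1,[-132,-67,-192],0]]'
python3 - <<'E'
from station import status,optics
from h import *
import cv2
s=status.get_state();print(sl(s['eef_pos']),s['width'],s['force'])
f=optics.grab_frame("wrist");np.savez("wr6.npz",**f);w=f["color"]
m=(w[110:240,250:400].max(2)<50).astype(np.uint8);n,l,st,c=cv2.connectedComponentsWithStats(m)
for i in range(1,n):
    if st[i,4]>60:
        q=c[i]+[250,110];print(st[i],q,sl(plane(f,q,.09)))
cv2.imwrite("pics/wr6.png",cv2.resize(w[60:330,160:480],(800,600)[:2] if 0 else (640,540))[:,:,::-1])
E
```

```text
t: 17.55
eef_pos: [0.5888, -0.1059, 0.2397]
ee_rot: [3.141, -0.002, -2.933]
force: [-1.2, 0.5, 0.4]
width: 0.0484
gripper_force: 0.0
[-0.001  -0.0817  0.2397] 0.04838701166586734 [-1.16046063  0.52873719  0.39005293]
[ 61  66  20  24 378] [320.21693122 187.56878307] [-0.0021 -0.0824  0.09  ]
[116  73  22  14 224] [376.98660714 189.01339286] [-0.0006 -0.0246  0.09  ]
```

View pics/wr6.png

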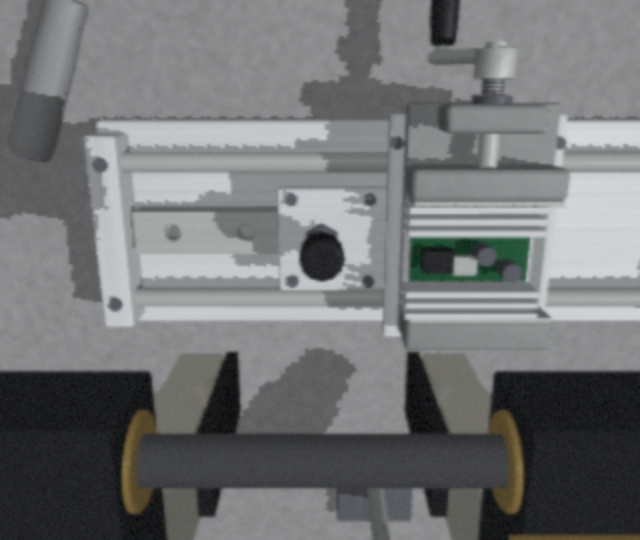

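The knob is at crop (322,257), at slide (−2,−82) mm, under the tool. The jaw touches the module's fins. I'll narrow the opening to 36 mm, descend and grip.

```bash
python3 -m jog '[[-0.18,[1,-0.5,40],0],[-0.18,[1,-0.5,80],0],[-0.18,[1,-0.5,110],0],[-0.18,[1,-0.5,135],0],[-0.18,[1,-0.5,150],0],[-0.18,[1,-0.5,160],0],[-0.18,[1,-0.5,160],0],[-1,[1,-0.5,160],0],[-1,[1,-0.5,160],0],[-1,[1,-0.5,160],0],[-1,[1,-0.5,160],0],[-1,[1,-0.5,160],0]]' 40; python3 -c "
from station import status
from h import *
s=status.get_state();print(sl(s['eef_pos']),s['width'],s['force'],s['force'][:2]@Y)"
```

```text
t: 19.1
eef_pos: [0.5895, -0.1065, 0.0811]
ee_rot: [-3.141, 0.001, -2.933]
force: [-0.3, 1.8, 5.8]
width: 0.0233
gripper_force: 40.0
[-0.0004 -0.0825  0.0811] 0.023274670739585 [-0.26260704  1.7835923   5.75686525] 1.7992156067041203
```

```bash
python3 -m jog '[[-1,[0,0,-4],0],[-1,[0,0,-8],0],[-1,[0,0,-12],0],[-1,[0,0,-12.5],0],[-1,[0,0,-12.5],0],[-1,[0,0,-12.5],0]]'; python3 -c "
from station import status
from h import *
s=status.get_state();print(sl(s['eef_pos']),s['width'],s['force'],s['force'][:2]@Y)"
```

```text
t: 19.85
eef_pos: [0.5892, -0.1065, 0.0928]
ee_rot: [3.142, 0.0, -2.933]
force: [5.3, -0.3, -6.8]
width: 0.023
gripper_force: 40.0
[-0.0007 -0.0824  0.0928] 0.02301801503386754 [ 5.27278315 -0.32442952 -6.79474729] -1.4136132128319199
```

```bash
python3 -m jog '[[-1,[0,4,0],0],[-1,[0,10,0],0],[-1,[0,17,0],0],[-1,[0,24,0],0],[-1,[0,31,0],0],[-1,[0,37,0],0],[-1,[0,42,0],0],[-1,[0,45,0],0],[-1,[0,45,0],0],[-1,[0,45,0],0]]'; python3 -c "
from station import status
from h import *
s=status.get_state();print(sl(s['eef_pos']),s['width'],s['force'],s['force'][:2]@X,s['force'][:2]@Y)"
```

```text
t: 21.1
eef_pos: [0.5799, -0.0621, 0.0928]
ee_rot: [3.141, 0.001, -2.933]
force: [4.8, 2.7, -6.6]
width: 0.023
gripper_force: 40.0
[-0.0007 -0.037   0.0928] 0.02303120558692244 [ 4.81602687  2.71459043 -6.57893555] 5.275180212192954 1.6539618304835737
```

```bash
python3 -m jog '[[-1,[0,-0.3,-0],0],[-1,[0,-0.3,4],0],[-1,[0,-0.3,8],0],[-1,[0,-0.3,11],0],[-1,[0,-0.3,12.5],0],[-1,[0,-0.3,12.5],0],[-1,[0,-0.3,12.5],0]]'; python3 -c "
from station import status
from h import *
s=status.get_state();print(sl(s['eef_pos']),s['width'],s['force'],s['force'][:2]@X,s['force'][:2]@Y)"
```

```text
t: 21.98
eef_pos: [0.5801, -0.0626, 0.0811]
ee_rot: [-3.142, 0.001, -2.933]
force: [1.9, 3.8, 3.9]
width: 0.023
gripper_force: 40.0
[-0.0006 -0.0376  0.0811] 0.022976227597353155 [1.91190498 3.77112598 3.94581195] 2.654186443529647 3.291210434614006
```

```bash
python3 -m jog '[[-1,[0,-0.2,0.8],0],[-1,[0,-0.2,1.6],0],[-1,[0,-0.2,1.6],0],[-1,[0,-0.2,1.6],0],[-1,[0,-0.2,1.6],0]]' 50
python3 - <<'E'
from station import status,optics
from h import *
import cv2
s=status.get_state();print(sl(s['eef_pos']),s['width'],s['force'],s['force'][:2]@Y)
a=optics.grab_frame("scene")["color"][130:270,220:390];w=optics.grab_frame("wrist")["color"][40:330,160:480]
cv2.imwrite("pics/end.png",np.hstack([cv2.resize(a,(480,395),interpolation=2),cv2.resize(w,(320,395))])[:,:,::-1])
E
```

```text
t: 22.6
eef_pos: [0.5802, -0.0627, 0.0807]
ee_rot: [-3.141, 0.002, -2.932]
force: [-3.3, 5.8, 16.5]
width: 0.0227
gripper_force: 50.0
[-0.0005 -0.0378  0.0807] 0.02271907687247353 [-3.30929535  5.77967992 16.53429786] 6.341421236802583
```

View pics/end.png

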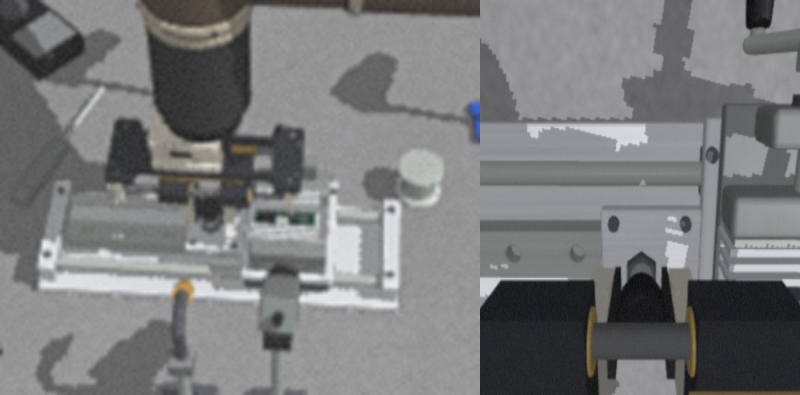

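The scene view shows the carriage one hole along. The module stands under the camera lens at (280,285), and the fingers are on the knob at (208,205). z is back at the home height, pressing down with about 16 N, and the reel and screwdriver are where they were. I'm handing the job in.

```bash
python3 -c "
from station import order
print(order.job_done())"
```

```text
the job is handed in; nothing more can be done
None
```

I handed the job in with the carriage one hole to the left (camera side), the pin home and the fingers still pressing the knob down with about 16 N; the final clamp force is unconfirmed, because the crank sprang back from about 9.75 to 8.7 rad on release, and I only infer that it still clamps above 30 N.

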